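Clear the stirring rod and stopper the flask

ROBOT

A 7-joint arm with a two-finger parallel gripper is mounted at the origin on a cart in front of the work surface, level with it; the furniture and walls round the work are solid. World frame = base frame: x ahead of the robot, y to its left, z up, the work surface at z = 0. Lengths are in m, angles in rad, forces in N, time in s.
With the tool pointing down it reaches from about 0.425 to 0.875 m from the base axis. Payload 4.7 kg.
Tool frame: the origin (TCP) lies at the very end of the fingers, on their centre line; the grasp point (between the pads) lies behind it (ctrl.tcp_to_grasp is the z of the grasp point in the tool frame, in m); z points along the fingers, y is the line along which they close (so a half turn about z gives the same grasp; the last joint's range is limited). The gripper opens to 87 mm and grips with 3 to 60 N. Pads are 19 mm wide; open, the fingers measure 117 mm over their backs; the gripper's body (75 mm by 190 mm) begins 51 mm behind the grasp point.
Start: joints at [1.248, 0.321, -0.07, 1.45, 0.023, 1.371, -0.057], TCP at [0.215, -0.614, 0.223] pointing down, gripper open.
Joint ranges: [-2.86, 2.86], [-0.3, 2.09], [-1.38, 1.24], [0.06, 2.45], [-1.56, 4.7], [0.09, 2.05], [-2.69, 2.69]. Speed limits (rad/s): [2.57, 2.57, 3.14, 3.14, 3.14, 3.14, 3.14].

INTERFACE

Orientations are given as a rotation vector (axis times angle).
In Python, from bench import ctrl gives the robot as it stands.
- The arm moves only by the tool step_arm, never from a script. Its argument "targets" is a list of rows, each a list of 7 numbers: the shift along the world's x, y, z in cm, then the turn, a rotation vector about the world's x, y, z in degrees, then the opening, from 0 (shut) to 1 (fully open). A call has exactly 5 rows; each row shifts and turns the commanded pose from where the row before left it; what a row does not reach is not made up. A row lasts 1/12 s, in which the tool goes at most 41.7 mm and 7.16 degrees, less where a joint would pass 70% of its speed; a pose out of reach is approached as far as the arm can. A call with a gripper value outside its range is refused whole. The fingers move at their own pace and stop on an object; "force" is the grip in N (left out, the last holds). Time passes only in rows, so rows that do not move let the fingers close, or fill a call up. It gives the time, the measured TCP pose, the force, the opening and the grip force at its end, in the units of the state.
- ctrl.get_state(): the state, without advancing time (a new reading comes with each control period).
- ctrl.get_image(name): name is "side" or "top"; returns (picture, depth): 420x560x3 uint8, red, green, blue; 420x560 float32, m along the optical axis (not along the pixel's ray), 0 where there is no reading.
- ctrl.camera_params(name): a dict with "intrinsics" (3x3 intrinsics, pixels), "rvec" (rotation vector, rad) and "tvec" (3), from world to camera coordinates, as OpenCV has them. Camera axes: x right, y down, z forward; pixel columns grow to the right and rows downward; lengths in m; the calibration is good to about 2 mm. A picture is of the moment at which its call begins. camera_params takes no time and is no camera call.
- ctrl.close_job(): hands the job in; it is judged then, once.
The state is a dict: "time": time; "joint_positions": joint angles; "qd": joint speeds; "joint_torque": joint torques, N m; "position": TCP position; "tool_rot": TCP orientation; "ft_force": force on the tool from outside, world axes, zero at the start; "torque": the same for the moment, N m; "grip_width": opening from 0.0 (shut) to 1.0 (fully open); "grip_force": force on a finger pad.
Only numpy, scipy, OpenCV 4.12 (cv2) and the standard library are available. Lean on these libraries where they do the work, as an engineer would, in place of code of your own. Each camera call takes 0.05 s, during which the arm holds its last target. There are 200 camera calls.

TASK

The stirring rod has been left in the brown conical flask. Take it out and stand it, blue end up, in the big clear-white beaker, then close the flask with the red stopper, pushed fully home so that its flange sits flat on the rim. Leave flask and beaker standing upright about where they are, do not press hard, and do not disturb the small red-capped brown bottle or the wash bottle.

Things in the scene. Friction and masses are not known exactly. Their poses are not given: they have to be found in the camera images.
- flask: brown (amber) glass wide-neck conical flask, loose, 0.3 kg, standing upright: base 87 mm across, 130 mm high, cone narrowing up to a straight neck from height 92 to 130 mm, neck 50 mm outside; walls 4 mm, inner floor 5 mm above the bench. Origin: centre of the underside, z up
- flask_mouth (a point): centre of the flask's open mouth, in the plane of its rim, 130 mm above the bench; the bore is round, 42 mm wide and straight for 38 mm down
- rod: stirring rod, 190 mm long, 35 g, rigid: white, 10 mm thick, with a blue sleeve 14 mm thick on its top 62 mm. Starts leaning about 0.35 rad in the flask (foot on the flask floor, blue end about 50 mm above the rim). Origin: centre of the foot (the white end); z runs along the rod towards the blue end
- rod_grip (a point): point on the rod's axis 168 mm from the foot, inside the blue sleeve (22 mm below its top end): a good place to grip
- stopper: red plastic stopper, 50 g, 68 mm high, standing on its narrow end: tapered plug 32 mm across near the foot to 38 mm at height 30 mm, then a flange 53 mm across from height 30 to 36 mm, then a grip knob 26 to 28 mm across from 36 mm to the top at 68 mm. Origin: centre of the foot, z up
- stopper_flange (a point): centre of the underside of the stopper's flange, 30 mm above its foot; fully home it lies in the plane of the flask's rim
- beaker: big translucent white plastic beaker, open, loose, 0.11 kg, 123 mm high, about 90 mm across at the base and 104 to 115 mm at the rim (with a spout); free inside about 70 mm across at the bottom, inner floor 2 mm above the bench. Origin: centre of the underside, z up
- brown_bottle: small brown bottle with red cap, 38 mm across, 78 mm high, loose, a bystander. Origin: centre of the underside, z up
- wash: white wash bottle with red cap and bent spout, 66 x 94 mm, 177 mm high, loose, a bystander. Origin: centre of the underside, z up

How it is judged:
On the way, in this order (a step that is already met when the one before it is completed fails the run):
1. the rod stands in the beaker, blue end up, and the fingers have let go of it (horizontal distance between rod and beaker below 0.05 m and z of rod in the frame of beaker below 0.025 m and angle between rod's own z axis and vertical below 0.75 rad and contact force between the fingers and rod below 0.1 N), for 0.2 s.
2. the stopper is home in the flask neck: flange within 3 mm of the rim, centred and straight (distance between stopper_flange and flask_mouth below 0.006 m and z of stopper_flange in the frame of flask_mouth below 0.003 m and angle between the z axis of stopper and the z axis of flask, either way round below 0.07 rad), for 0.2 s.
At the end, for the whole second after the job is handed in: Rod in the beaker, blue end up: foot within 25 mm of its underside, 50 mm of its axis, lean under 0.75 rad. Stopper flange within 6 mm of the mouth centre, at most 3 mm above the rim, 0.07 rad of straight. Flask and beaker upright (0.05 rad), within 60 mm of their starts. All at rest (all of step 2 and horizontal distance between rod and beaker below 0.05 m and z of rod in the frame of beaker below 0.025 m and angle between rod's own z axis and vertical below 0.75 rad and linear speed of each of rod, stopper below 0.02 m/s and angle between each of flask, beaker's own z axis and vertical below 0.05 rad and distance of each of flask, beaker from where it was at the start of the episode below 0.06 m and height (world z) of flask below 0.01 m); the robot touches nothing.
It fails at once if the flask or the beaker is tipped by more than 0.4 rad (angle between any of flask, beaker's own z axis and vertical above 0.4 rad).
It fails at once if the flask is pressed hard (more than 40 N on its stopper or from the fingers) (contact force between any of stopper, the fingers and flask above 40 N).
It fails at once if the small brown bottle or the wash bottle is moved by more than 40 mm or tipped (distance of any of brown_bottle, wash from where it was at the start of the episode above 0.04 m or angle between any of brown_bottle, wash's own z axis and vertical above 0.4 rad).
It also fails if it takes over 64 s, if anything falls off the work surface, if the arm or the gripper's body presses on something with over 40 N, if the wrist force passes 120 N, or if a joint passes its speed limit or range.

## Working session

There is one attempt and no reset: what is moved stays moved. The work goes in short steps, Python scripts to look and compute and a tool call to move; the robot and the scene stay as the last step left them, time stands still between calls to the robot, and variables do not carry over. Pictures are saved under pics/ and viewed, at most 10 in all, crops included, and the job is handed in when it is done.

Besides the shell and the picture viewer there is one more tool, called by a JSON object that holds its "op" and its "data". step_arm: Moves the arm, as the interface text tells. Its arguments: {"type":"object","properties":{"targets":{"type":"array"},"force":{"type":"number"}},"required":["targets"]}

```bash
mkdir -p pics; cat > h.py <<'E'
import numpy as np, cv2
from bench import ctrl
def cam(n):
    p=ctrl.camera_params(n); return np.array(p["intrinsics"],float),cv2.Rodrigues(np.array(p["rvec"],float))[0],np.array(p["tvec"],float).ravel()
def cloud(n,d):
    K,R,t=cam(n); v,u=np.indices(d.shape)
    P=np.stack([(u-K[0,2])/K[0,0]*d,(v-K[1,2])/K[1,1]*d,d],-1)
    return (P-t)@R
def ray(n,u,v):
    K,R,t=cam(n); return -R.T@t, R.T@np.array([(u-K[0,2])/K[0,0],(v-K[1,2])/K[1,1],1.])
def onz(n,u,v,z):
    o,d=ray(n,u,v); return o+d*(z-o[2])/d[2]
def tri(a,b):
    (o,d),(p,e)=ray(*a),ray(*b); s=np.linalg.lstsq(np.stack([d,-e],1),p-o,rcond=None)[0]
    A=o+d*s[0];B=p+e*s[1]; return (A+B)/2,np.linalg.norm(A-B)
def proj(n,X):
    K,R,t=cam(n); c=K@(R@np.asarray(X,float)+t); return c[:2]/c[2]
E
python3 - <<'E'
from h import *
np.set_printoptions(precision=3,suppress=True)
for n in("side","top"):
    im,d=ctrl.get_image(n); np.savez(f"pics/{n}0.npz",im=im,d=d); cv2.imwrite(f"pics/{n}0.png",im[:,:,::-1])
    K,R,t=cam(n); print(n,K.ravel(),-R.T@t,R[2])
s=ctrl.get_state(); print(s, ctrl.tcp_to_grasp)
E
```

```text
side [386.193   0.    275.55    0.    386.193 206.081   0.      0.      1.   ] [0.997 0.37  0.813] [-0.5   -0.274 -0.822]
top [437.333   0.    284.313   0.    437.333 207.132   0.      0.      1.   ] [0.405 0.124 1.052] [ 0.173  0.01  -0.985]
{'time': 0.1, 'joint_positions': array([ 1.248,  0.322, -0.07 ,  1.452,  0.023,  1.371, -0.057]), 'qd': array([ 0.   , -0.001,  0.001, -0.003, -0.   , -0.   ,  0.001]), 'joint_torque': array([ -0.001, -49.257,  -0.406, -31.34 ,  -0.064,   0.039,   0.   ]), 'position': array([ 0.215, -0.613,  0.222]), 'tool_rot': array([-3.096, -0.526,  0.001]), 'ft_force': array([ 0.178, -0.161, -0.553]), 'torque': array([-0.031, -0.013,  0.035]), 'grip_force': 0.0, 'grip_width': 0.9995674224749428} -0.0187
```

View pics/side0.png

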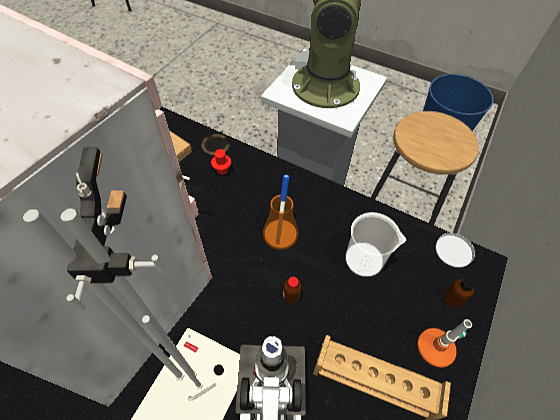

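View pics/top0.png

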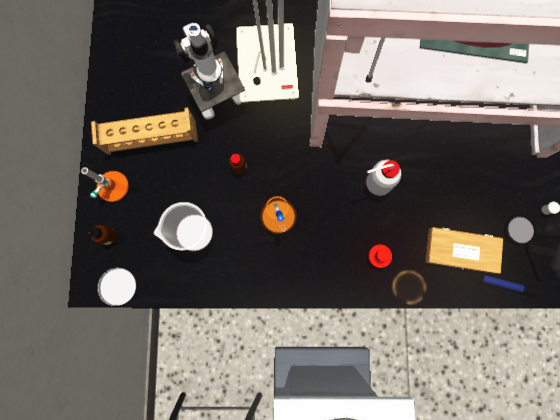

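The side view shows the flask (281,225) with the blue rod end at (286,178), the stopper (221,162), the beaker (370,245) and the brown bottle (292,290). In the top view they are at flask (278,215), stopper (380,256), beaker (185,228), brown bottle (237,163), and the wash bottle at (384,177).

```bash
python3 - <<'E'
from h import *
np.set_printoptions(precision=3,suppress=True)
D={n:np.load(f"pics/{n}0.npz") for n in("side","top")}
box={"side":dict(rod=(160,260,265,305),stop=(140,180,205,240),flask=(190,255,255,305),beak=(205,280,335,410)),
"top":dict(rod=(190,240,255,300),stop=(240,275,362,398),flask=(190,240,255,300),beak=(195,255,150,215))}
E={}
for n in D:
    im=D[n]["im"];d=D[n]["d"];P=cloud(n,d);h=cv2.cvtColor(im,cv2.COLOR_RGB2HSV).astype(int);H,S,V=h[...,0],h[...,1],h[...,2]
    M=dict(rod=(H>95)&(H<130)&(S>120)&(V>60),stop=((H<5)|(H>175))&(S>150)&(V>80),flask=(H>5)&(H<25)&(S>120)&(V>60),beak=(S<60)&(V>90))
    for k,b in box[n].items():
        m=np.zeros_like(H,bool);m[b[0]:b[1],b[2]:b[3]]=M[k][b[0]:b[1],b[2]:b[3]]
        v,u=np.nonzero(m);Q=P[m];ok=d[m]>0;Q=Q[ok]
        print(n,k,m.sum(),"px box",u.min(),u.max(),v.min(),v.max(),"z pct",np.percentile(Q[:,2],[1,10,50,90,99]))
        E[n,k]=Q
        if k=="rod":
            c=Q.mean(0);w=np.linalg.svd(Q-c)[2][0];w*=np.sign(w[2]);print("  axis",c,w,"tilt",np.arccos(w[2]))
            uv=np.stack([u,v],1).astype(float);c2=uv.mean(0);a=np.linalg.svd(uv-c2)[2][0];s=(uv-c2)@a;print("  ends",c2+a*s.min(),c2+a*s.max())
        for z0,z1 in dict(stop=[(.028,.04),(.06,.075)],flask=[(.12,.14),(.0,.03)],beak=[(.11,.13),(-.005,.015)]).get(k,[]):
            q=Q[(Q[:,2]>z0)&(Q[:,2]<z1)]
            if len(q)>5:
                c,r=cv2.minEnclosingCircle(q[:,:2].astype(np.float32)*1000)
                print("  z",z0,z1,len(q),"mean",q.mean(0),"circ",np.array(c),r)
for n in D: print(n,"holes",[proj(n,x) for x in ([.45,.1,.0],[.45,.1,.13])])
E
```

```text
side rod 165 px box 280 289 174 200 z pct [-0.005  0.134  0.16   0.184  0.186]
  axis [0.543 0.142 0.153] [0.623 0.298 0.724] tilt 0.7619122093647205
  ends [286.111 173.88 ] [282.552 200.21 ]
side stop 354 px box 211 230 149 174 z pct [-0.002  0.009  0.036  0.067  0.069]
  z 0.028 0.04 165 mean [ 0.479 -0.082  0.035] circ [473.49  -86.555] 26.681468963623047
  z 0.06 0.075 82 mean [ 0.474 -0.086  0.066] circ [471.944 -86.166] 14.835990905761719
side flask 1355 px box 263 298 194 249 z pct [-0.001  0.017  0.065  0.123  0.13 ]
  z 0.12 0.14 157 mean [0.574 0.152 0.127] circ [570.015 149.671] 25.295969009399414
  z 0.0 0.03 276 mean [0.596 0.164 0.018] circ [541.307 126.944] 79.70437622070312
side beak 2776 px box 346 409 205 276 z pct [-0.766  0.002  0.068  0.118  0.121]
  z 0.11 0.13 516 mean [0.517 0.357 0.117] circ [529.782 357.926] 56.92910385131836
  z -0.005 0.015 333 mean [0.494 0.352 0.004] circ [479.972 350.258] 95.96907806396484
top rod 53 px box 276 283 211 220 z pct [0.136 0.144 0.182 0.187 0.188]
  axis [0.542 0.143 0.173] [-0.406 -0.138  0.904] tilt 0.4425894712777391
  
[... 228 characters left out ...]
mean [ 0.469 -0.087  0.067] circ [468.5   -87.104] 13.795953750610352
top flask 938 px box 261 296 196 233 z pct [-0.003  0.004  0.049  0.127  0.131]
  z 0.12 0.14 129 mean [0.569 0.15  0.128] circ [566.205 149.026] 24.930864334106445
  z 0.0 0.03 294 mean [0.568 0.15  0.012] circ [570.849 150.822] 47.07750701904297
top beak 2158 px box 153 212 202 250 z pct [-0.003  0.     0.044  0.119  0.123]
  z 0.11 0.13 510 mean [0.529 0.362 0.118] circ [526.733 357.813] 57.013519287109375
  z -0.005 0.015 831 mean [0.536 0.367 0.002] circ [531.807 380.187] 73.03618621826172
side holes [array([285.78 , 192.161]), array([287.673, 159.018])]
top holes [array([298.731, 264.872]), array([300.15 , 262.185])]
```

```bash
python3 - <<'E'
import cv2,numpy as np
a=cv2.imread("pics/side0.png")[165:255,245:315];b=cv2.imread("pics/top0.png")[180:250,245:315]
a=cv2.resize(a,None,fx=5.5,fy=5.5,interpolation=2);b=cv2.resize(b,None,fx=5.5,fy=5.5,interpolation=2)
o=np.zeros((500,790,3),np.uint8);o[:a.shape[0],:385]=a[:,:385];o[:b.shape[0],400:785]=b[:,:385];cv2.imwrite("pics/crop1.png",o)
E
```

```text
(no output)
```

View pics/crop1.png

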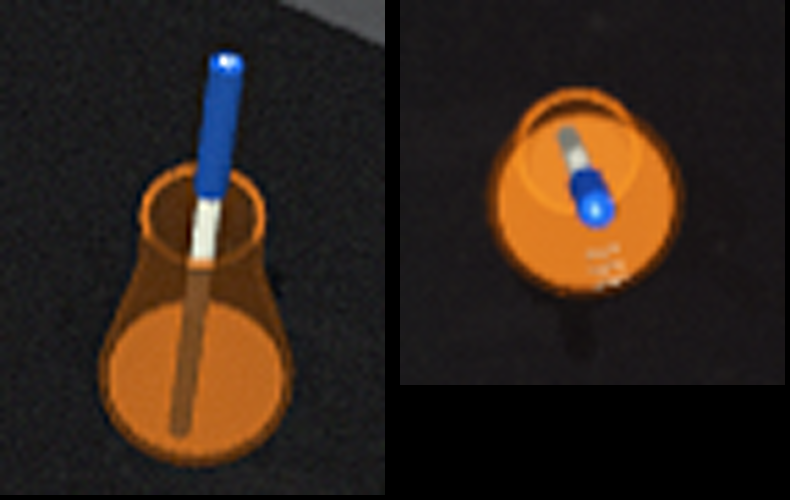

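The crop shows the rod tip at side ≈(286.3,176.8) / top ≈(280.8,218.7), the blue/white boundary at side ≈(283.2,200.5) / top ≈(277.7,211.3), and the foot at side ≈(277.9,243.2).

```bash
python3 - <<'E'
from h import *
from scipy.spatial.transform import Rotation as R
np.set_printoptions(precision=4,suppress=True)
T,e=tri(("side",286.3,176.8),("top",280.8,218.7));B,e2=tri(("side",283.2,200.5),("top",277.7,211.3))
F=onz("side",277.9,242.5,.01);print("tip",T,e,"bound",B,e2,"foot",F)
# foot by ray from side, length 190 check
D=np.load("pics/side0.npz");P=cloud("side",D["d"]);Dt=np.load("pics/top0.npz");Pt=cloud("top",Dt["d"])
# white part through the mouth, both views
for n,DD,PP,b in(("side",D,P,(199,214,277,288)),("top",Dt,Pt,(200,215,272,283))):
    im=DD["im"];h=cv2.cvtColor(im,cv2.COLOR_RGB2HSV);m=np.zeros(h.shape[:2],bool);s=np.s_[b[0]:b[1],b[2]:b[3]];m[s]=(h[s][...,1]<90)&(h[s][...,2]>100)
    Q=PP[m];v,u=np.nonzero(m);i=np.argsort(Q[:,2]);print(n,len(Q),Q[i][::max(1,len(Q)//6)])
w=(T-F)/np.linalg.norm(T-F);print("axis",w,"len",np.linalg.norm(T-F),"tilt",np.arccos(w[2]),"az",np.degrees(np.arctan2(w[1],w[0])))
z=-w; x=np.array([1,0,0]);y=np.cross(z,x);
st=ctrl.get_state();R0=R.from_rotvec(st["tool_rot"]).as_matrix();print(R0)
lat=np.cross([0,0,1],w);lat/=np.linalg.norm(lat);y=lat if lat@R0[:,1]>0 else -lat
Rt=np.stack([np.cross(y,z),y,z],1);g=T-w*.022;tcp=g+z*.0187
dl=R.from_matrix(Rt@R0.T).as_rotvec(degrees=True);print("grip",g,"tcp",tcp,"turn",dl,"dpos",(tcp-st["position"])*100)
E
```

```text
tip [0.5345 0.1404 0.1789] 0.0009201986709556862 bound [0.5583 0.1479 0.127 ] 0.000750857220696851 foot [0.5969 0.1593 0.01  ]
side 48 [[0.5506 0.1367 0.1   ]
 [0.571  0.148  0.1061]
 [0.5682 0.1488 0.111 ]
 [0.5659 0.1474 0.1149]
 [0.5628 0.1481 0.1192]
 [0.5593 0.151  0.1246]]
top 30 [[0.5792 0.1426 0.0067]
 [0.5886 0.1587 0.0366]
 [0.5832 0.1558 0.0533]
 [0.5746 0.155  0.0754]
 [0.5727 0.148  0.0868]
 [0.567  0.1497 0.1063]]
axis [-0.3444 -0.1043  0.933 ] len 0.18100695081823606 tilt 0.36811448537346475 az -163.14681320466642
[[ 0.9438  0.3305 -0.0007]
 [ 0.3305 -0.9438  0.0015]
 [-0.0001 -0.0017 -1.    ]]
grip [0.5421 0.1427 0.1584] tcp [0.5486 0.1446 0.1409] turn [  6.4564 -20.0895  -2.4365] dpos [33.3983 75.7663 -8.0668]
```

{"op": "step_arm", "data": {"targets": [[2.5,3,1.5,0,0,0,1],[2.5,3,1.5,0,0,0,1],[2.5,3,1.5,0,0,0,1],[2.5,3,1.5,0,0,0,1],[2.5,3,1.5,0,0,0,1]]}}

```text
time: 0.52
position: [0.34, -0.4623, 0.2975]
tool_rot: [-3.097, -0.526, 0.001]
ft_force: [0.0, -1.0, 0.4]
grip_width: 1.0
grip_force: 0.0
```

{"op": "step_arm", "data": {"targets": [[2.2,3.4,0,0,0,0,1],[2.2,3.4,0,0,0,0,1],[2.2,3.4,0,0,0,0,1],[2.2,3.4,0,0,0,0,1],[2.2,3.4,0,0,0,0,1]]}}

```text
time: 0.93
position: [0.4498, -0.2922, 0.297]
tool_rot: [3.097, 0.526, -0.001]
ft_force: [1.2, -1.0, 0.4]
grip_width: 0.999
grip_force: 0.0
```

{"op": "step_arm", "data": {"targets": [[1.0,3.9,0,0,0,0,1],[1.0,3.9,0,0,0,0,1],[1.0,3.9,0,0,0,0,1],[1.0,3.9,0,0,0,0,1],[1.0,3.9,0,0,0,0,1]]}}

```text
time: 1.35
position: [0.4991, -0.0971, 0.297]
tool_rot: [3.097, 0.526, -0.001]
ft_force: [1.1, -0.2, 0.3]
grip_width: 0.999
grip_force: 0.0
```

{"op": "step_arm", "data": {"targets": [[0,3.8,-0.5,1.3,-4.0,-0.5,1],[0,3.8,-0.5,1.3,-4.0,-0.5,1],[0,3.8,-0.5,1.3,-4.0,-0.5,1],[0,3.8,-0.5,1.3,-4.0,-0.5,1],[0,3.8,-0.5,1.3,-4.1,-0.4,1]]}}

```text
time: 1.77
position: [0.4986, 0.0801, 0.2731]
tool_rot: [-3.017, -0.448, -0.53]
ft_force: [0.3, -0.3, -0.1]
grip_width: 1.006
grip_force: 0.0
```

{"op": "step_arm", "data": {"targets": [[0.7,2.7,-0.8,0,0,0,1],[0.7,2.7,-0.8,0,0,0,1],[1.1,0.3,-3,0,0,0,1],[1.1,0.3,-3,0,0,0,1],[0,0,0,0,0,0,1]]}}

```text
time: 2.18
position: [0.5324, 0.1392, 0.1912]
tool_rot: [-3.017, -0.453, -0.51]
ft_force: [-1.2, -0.1, -1.7]
grip_width: 0.998
grip_force: 0.0
```

```bash
python3 - <<'E'
from h import *
from scipy.spatial.transform import Rotation as R
np.set_printoptions(precision=4,suppress=True)
s=ctrl.get_state();Rm=R.from_rotvec(s["tool_rot"]).as_matrix();p=s["position"]
w=np.array([-.3444,-.1043,.933]);g=np.array([.5408,.1423,.162]);t=g-w*.0187
print(p,"z",Rm[:,2],"y",Rm[:,1],"ideal tcp",t,"d cm",(t-p)*100)
a=[];
for n in("side","top"):
    im,d=ctrl.get_image(n);u,v=proj(n,p);u,v=int(u),int(v);c=im[v-45:v+45,u-45:u+45,::-1];a.append(cv2.resize(c,(395,395)))
cv2.imwrite("pics/c2.png",np.hstack(a))
E
```

```text
[0.5324 0.1392 0.1912] z [ 0.3142  0.0958 -0.9445] y [ 0.2938 -0.9559  0.0008] ideal tcp [0.5472 0.1443 0.1446] d cm [ 1.4825  0.5097 -4.662 ]
```

View pics/c2.png

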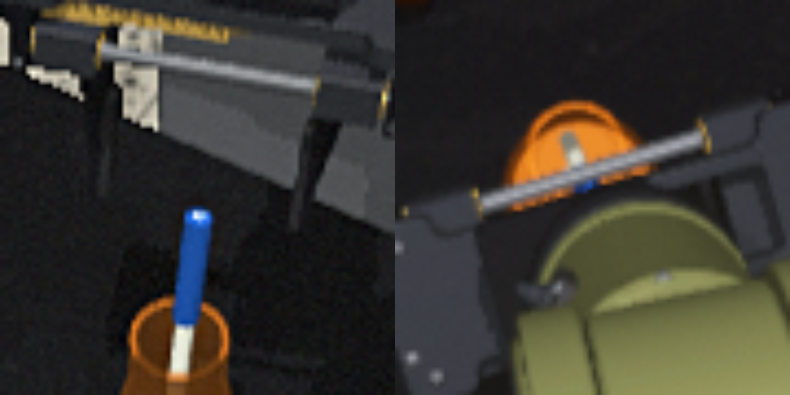

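The open fingers straddle the rod symmetrically: in the left half their tips are at about (105,190) and (295,225), with the rod tip at (198,215) between them. So I go down and grip.

{"op": "step_arm", "data": {"targets": [[0.5,0.2,-1.6,0,0,0,1],[0.5,0.2,-1.6,0,0,0,1],[0.5,0.1,-1.5,0,0,0,1],[0,0,0,0,0,0,0.3],[0,0,0,0,0,0,0.1]], "force": 15}}

```text
time: 2.7
position: [0.5509, 0.1434, 0.1517]
tool_rot: [-3.016, -0.449, -0.526]
ft_force: [0.2, -0.2, 0.2]
grip_width: 0.924
grip_force: 0.0
```

{"op": "step_arm", "data": {"targets": [[0,0,0,0,0,0,0],[0,0,0,0,0,0,0],[0,0,0,0,0,0,0],[0,0,0,0,0,0,0],[0,0,0,0,0,0,0]], "force": 15}}

```text
time: 3.12
position: [0.5509, 0.1437, 0.1512]
tool_rot: [-3.016, -0.451, -0.527]
ft_force: [0.5, -0.5, 0.3]
grip_width: 0.55
grip_force: 0.0
```

{"op": "step_arm", "data": {"targets": [[-0.6,0,0,0,0,0,0],[0,0,0,0,0,0,0],[0,0,0,0,0,0,0],[0,0,0,0,0,0,0],[0,0,0,0,0,0,0]]}}

```text
time: 3.53
position: [0.5447, 0.1437, 0.1506]
tool_rot: [-3.016, -0.451, -0.525]
ft_force: [-0.3, -0.0, -0.1]
grip_width: 0.171
grip_force: 0.1
```

{"op": "step_arm", "data": {"targets": [[0,0,0,0,0,0,0],[0,0,0,0,0,0,0],[0,0,0,0,0,0,0],[0,0,0,0,0,0,0],[0,0,0,0,0,0,0]]}}

```text
time: 3.95
position: [0.5447, 0.1438, 0.1506]
tool_rot: [-3.016, -0.451, -0.525]
ft_force: [-0.0, 0.4, -0.4]
grip_width: 0.158
grip_force: 15.0
```

{"op": "step_arm", "data": {"targets": [[-0.5,-0.15,1.3,0,0,0,0],[-0.9,-0.3,2.5,0,0,0,0],[-1.0,-0.3,2.7,0,0,0,0],[-1.0,-0.3,2.7,0,0,0,0],[-1.0,-0.3,2.7,0,0,0,0]]}}

```text
time: 4.37
position: [0.5001, 0.1303, 0.2709]
tool_rot: [-3.016, -0.451, -0.526]
ft_force: [1.4, -0.7, -0.2]
grip_width: 0.153
grip_force: 15.0
```

{"op": "step_arm", "data": {"targets": [[-0.5,-0.1,2.5,0,0,0,0],[0,0,2.0,0,0,0,0],[0,0,0,0,0,0,0],[0,0,0,0,0,0,0],[0,0,0,0,0,0,0]]}}

```text
time: 4.78
position: [0.4951, 0.1293, 0.3134]
tool_rot: [-3.017, -0.451, -0.522]
ft_force: [-0.1, 0.1, -1.3]
grip_width: 0.153
grip_force: 15.0
```

```bash
python3 - <<'E'
from h import *
np.set_printoptions(precision=4,suppress=True)
p=ctrl.get_state()["position"];a=[]
for n in("side","top"):
    im,d=ctrl.get_image(n);np.savez(f"pics/{n}3.npz",im=im,d=d);a.append(cv2.resize(im[60:300,130:430,::-1],(395,316)))
    P=cloud(n,d)
    # beaker rim and base: bright points by height
    h=cv2.cvtColor(im,cv2.COLOR_RGB2HSV);b=(200,280,335,412) if n=="side" else (195,258,148,216)
    m=np.zeros(d.shape,bool);s=np.s_[b[0]:b[1],b[2]:b[3]];m[s]=(h[s][...,1]<60)&(h[s][...,2]>90)
    Q=P[m]
    for z0,z1 in((.105,.112),(.112,.126),(.05,.07),(.0,.02)):
        q=Q[(Q[:,2]>z0)&(Q[:,2]<z1)&(np.hypot(Q[:,0]-.53,Q[:,1]-.358)<.075)]
        A=np.c_[q[:,:2],np.ones(len(q))];c=np.linalg.lstsq(A,-(q[:,:2]**2).sum(1),rcond=None)[0]
        print(n,z0,len(q),q[:,:2].min(0),q[:,:2].max(0),"fit",-c[:2]/2,np.sqrt((c[:2]**2).sum()/4-c[2]))
cv2.imwrite("pics/c3.png",np.hstack(a));print(p)
E
```

```text
side 0.105 125 [0.4837 0.3077] [0.5769 0.4012] fit [0.5309 0.3539] 0.04599470589589072
side 0.112 469 [0.4783 0.3017] [0.584  0.4132] fit [0.5313 0.3547] 0.04964675832655088
side 0.05 389 [0.4847 0.3086] [0.5776 0.397 ] fit [0.5311 0.353 ] 0.045099059469103454
side 0.0 313 [0.485  0.3157] [0.5768 0.3956] fit [0.5323 0.3534] 0.04274709082848095
top 0.105 60 [0.4874 0.3081] [0.5731 0.4033] fit [0.5265 0.3537] 0.0455594028060096
top 0.112 488 [0.4758 0.3013] [0.5784 0.4127] fit [0.5267 0.3536] 0.049325361318879525
top 0.05 191 [0.4821 0.3066] [0.5722 0.3994] fit [0.5268 0.3522] 0.04514171944014288
top 0.0 637 [0.4839 0.3068] [0.6024 0.414 ] fit [0.532  0.3579] 0.03097237960196623
[0.4951 0.1293 0.3134]
```

View pics/c3.png

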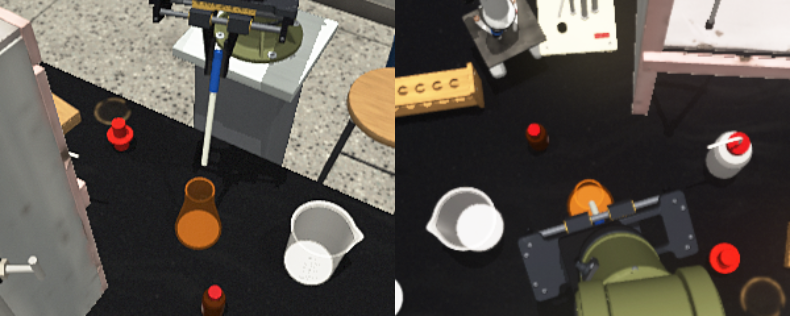

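The rod is out and held firmly. In the left half its foot is at about (205,162), clear above the rim. Next I carry it to the beaker, whose centre I measure at about (0.529, 0.354).

{"op": "step_arm", "data": {"targets": [[-0.2,2.5,0.2,0,0,0,0],[-0.3,3.8,0,0,0,0,0],[-0.3,3.8,0,0,0,0,0],[-0.2,3.8,0,0,0,0,0],[-0.2,3.8,0,0,0,0,0]]}}

```text
time: 5.3
position: [0.4828, 0.3076, 0.3155]
tool_rot: [-3.017, -0.45, -0.524]
ft_force: [1.2, 0.4, -1.5]
grip_width: 0.156
grip_force: 15.0
```

{"op": "step_arm", "data": {"targets": [[0,2.4,0,0,0,0,0],[0,1.0,0,0,0,0,0],[0,0,-1.5,0,0,0,0],[0,0,0,0,0,0,0],[0,0,0,0,0,0,0]]}}

```text
time: 5.72
position: [0.483, 0.3393, 0.2997]
tool_rot: [-3.018, -0.45, -0.52]
ft_force: [1.1, -0.9, 0.4]
grip_width: 0.152
grip_force: 15.0
```

```bash
python3 - <<'E'
from h import *
from scipy.spatial.transform import Rotation as R
np.set_printoptions(precision=4,suppress=True)
s=ctrl.get_state();p=s["position"];Z=R.from_rotvec(s["tool_rot"]).as_matrix()[:,2];f=p+Z*.149
print(p,"pred foot",f);a=[]
for n in("side","top"):
    im,d=ctrl.get_image(n);u,v=map(int,proj(n,f));print(n,u,v);c=im[v-60:v+60,u-60:u+60,::-1].copy();a.append(cv2.resize(c,(395,395)))
cv2.imwrite("pics/c4.png",np.hstack(a))
E
```

```text
[0.483  0.3393 0.2997] pred foot [0.5308 0.3533 0.1593]
side 379 223
top 177 221
```

View pics/c4.png

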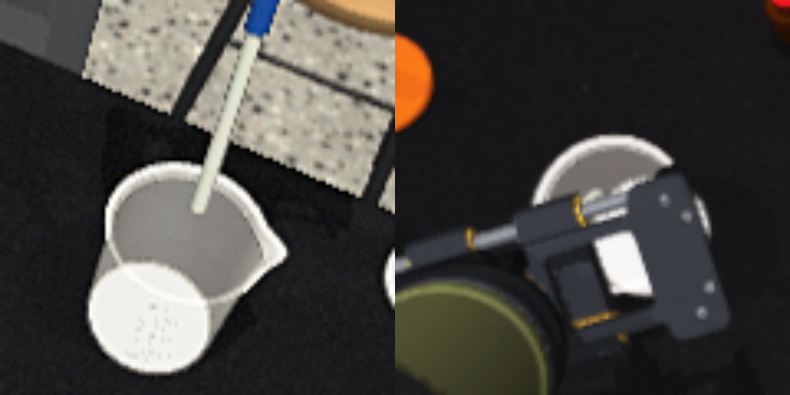

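The foot is over the beaker opening, at left-half (198,212), which is slightly lower than predicted. I lower it with a small +x shift.

{"op": "step_arm", "data": {"targets": [[0.5,0,-2.5,0,0,0,0],[0.5,0,-3,0,0,0,0],[0,0,-3,0,0,0,0],[0,0,-3,0,0,0,0],[0,0,-1.3,0,0,0,0]], "force": 8}}

```text
time: 6.23
position: [0.4924, 0.3379, 0.1698]
tool_rot: [-3.02, -0.449, -0.519]
ft_force: [-0.5, -1.2, -1.1]
grip_width: 0.158
grip_force: 8.0
```

{"op": "step_arm", "data": {"targets": [[0,0,-0.4,0,0,0,0],[0,0,-0.3,0,0,0,0],[0,0,0,0,0,0,0],[0,0,0,0,0,0,0],[0,0,0,0,0,0,0]]}}

```text
time: 6.65
position: [0.4946, 0.3408, 0.1684]
tool_rot: [-3.015, -0.45, -0.529]
ft_force: [0.5, -0.7, -0.0]
grip_width: 0.155
grip_force: 8.0
```

```bash
python3 - <<'E'
from h import *
s=ctrl.get_state();print(s["position"],s["ft_force"])
im,d=ctrl.get_image("side");cv2.imwrite("pics/c5.png",cv2.resize(im[150:285,320:430,::-1],None,fx=4,fy=4))
E
```

```text
[0.49459548 0.34077418 0.16835777] [ 0.53800429 -0.68351164 -0.03396646]
```

View pics/c5.png

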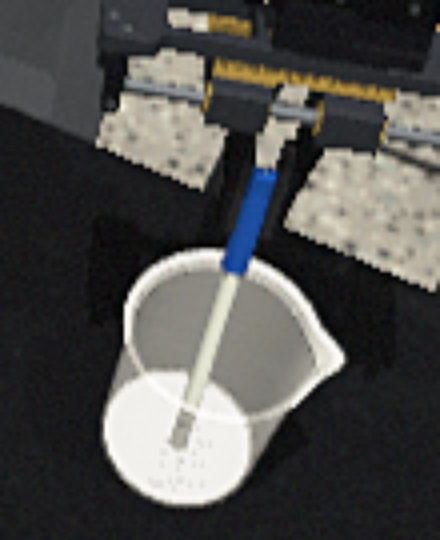

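The foot appears at crop (178,445), near the middle of the beaker floor. I lower gently until it touches.

{"op": "step_arm", "data": {"targets": [[0,0,-0.3,0,0,0,0],[0,0,-0.3,0,0,0,0],[0,0,0,0,0,0,0],[0,0,0,0,0,0,0],[0,0,0,0,0,0,0]], "force": 4}}

```text
time: 7.12
position: [0.4936, 0.3403, 0.1605]
tool_rot: [-3.016, -0.451, -0.525]
ft_force: [-0.2, 1.0, -0.4]
grip_width: 0.154
grip_force: 4.0
```

{"op": "step_arm", "data": {"targets": [[0,0,-0.3,0,0,0,0],[0,0,-0.3,0,0,0,0],[0,0,0,0,0,0,0],[0,0,0,0,0,0,0],[0,0,0,0,0,0,0]]}}

```text
time: 7.53
position: [0.4936, 0.3403, 0.1546]
tool_rot: [-3.016, -0.451, -0.525]
ft_force: [0.6, -0.3, -0.8]
grip_width: 0.16
grip_force: 4.0
```

The grasp was at TCP z 0.1506 with the foot on a 5 mm floor, so contact here is expected at about 0.1476.

{"op": "step_arm", "data": {"targets": [[0,0,-0.3,0,0,0,0],[0,0,-0.3,0,0,0,0],[0,0,0,0,0,0,0],[0,0,0,0,0,0,0.25],[0,0,0,0,0,0,0.35]]}}

```text
time: 7.95
position: [0.4937, 0.3403, 0.1487]
tool_rot: [-3.016, -0.451, -0.525]
ft_force: [-1.0, -0.2, 0.6]
grip_width: 0.238
grip_force: 0.0
```

{"op": "step_arm", "data": {"targets": [[0,0,0,0,0,0,0.45],[0,0,0,0,0,0,0.45],[0,0,0,0,0,0,0.45],[0,0,0,0,0,0,0.45],[0,0,0,0,0,0,0.45]]}}

```text
time: 8.37
position: [0.4937, 0.3403, 0.1487]
tool_rot: [-3.016, -0.451, -0.526]
ft_force: [0.3, -0.1, -0.2]
grip_width: 0.443
grip_force: 0.0
```

{"op": "step_arm", "data": {"targets": [[-0.4,-0.1,1.2,0,0,0,0.5],[-0.9,-0.3,2.4,0,0,0,0.5],[-1.0,-0.3,3.0,0,0,0,0.5],[-1.0,-0.3,3.0,0,0,0,0.6],[0,-0.3,3.0,0,0,0,0.6]]}}

```text
time: 8.78
position: [0.4584, 0.3281, 0.2758]
tool_rot: [-3.016, -0.455, -0.526]
ft_force: [1.8, 1.0, -1.0]
grip_width: 0.562
grip_force: 0.0
```

{"op": "step_arm", "data": {"targets": [[0,-3.5,0,-1.3,4.0,0.5,0.7],[0,-3.9,0,-1.3,4.0,0.5,0.7],[0,-3.9,0,-1.3,4.0,0.5,0.7],[0,-3.9,0,-1.3,4.0,0.5,0.7],[0,-3.9,0,-1.3,4.1,0.4,0.7]]}}

```text
time: 9.2
position: [0.4606, 0.1344, 0.2754]
tool_rot: [3.09, 0.53, -0.04]
ft_force: [1.0, 0.3, -1.1]
grip_width: 0.698
grip_force: 0.0
```

```bash
python3 - <<'E'
from h import *
from scipy.spatial.transform import Rotation as R
np.set_printoptions(precision=4,suppress=True)
s=ctrl.get_state();print(s["position"],R.from_rotvec(s["tool_rot"]).as_matrix().T[1:])
a=[]
for n in("side","top"):
    im,d=ctrl.get_image(n);P=cloud(n,d);h=cv2.cvtColor(im,cv2.COLOR_RGB2HSV).astype(int)
    m=(h[...,0]>5)&(h[...,0]<25)&(h[...,1]>120)&(h[...,2]>60)&(P[...,2]>.12)&(P[...,2]<.135)&(np.hypot(P[...,0]-.568,P[...,1]-.15)<.04)
    q=P[m]; print(n,"rim",len(q),(q.min(0)+q.max(0))/2 if len(q) else 0,np.ptp(q,0) if len(q) else 0)
    a.append(cv2.resize(im[130:290,120:420,::-1] if n=="top" else im[130:290,190:490,::-1],(780,290)[:2]) [:, :])
cv2.imwrite("pics/c6.png",np.vstack(a))
E
```

```text
[0.4606 0.1344 0.2754] [[ 0.3333 -0.9428  0.0022]
 [-0.024  -0.0108 -0.9997]]
side rim 181 [0.5696 0.1504 0.1262] [0.051  0.0492 0.0124]
top rim 0 0 0
```

View pics/c6.png

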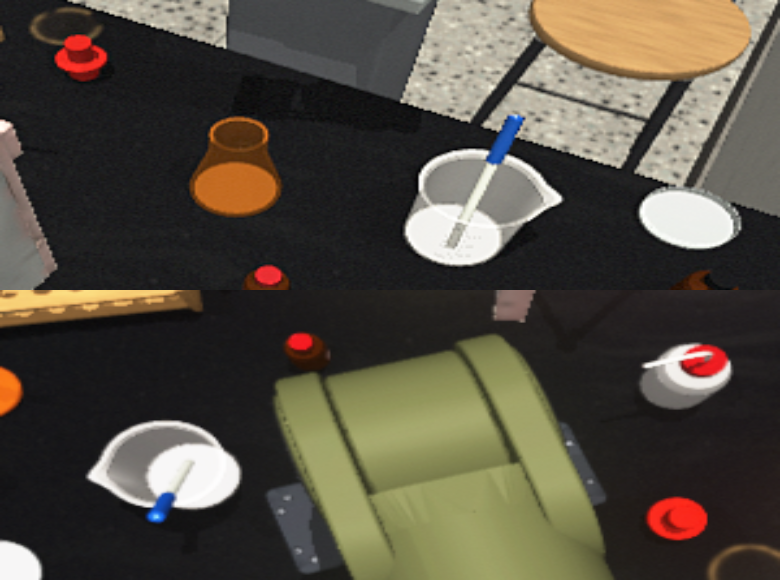

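The rod leans safely in the beaker (blue end at top-half (513,120), foot on the floor), nothing else has moved, and the flask is empty. I now go to the stopper at (0.4705, -0.0868); both views agree on the stopper→mouth offset of (0.098, 0.236).

{"op": "step_arm", "data": {"targets": [[0.2,-3.9,0,0.6,-1.4,0,0.7],[0.2,-4,0,0,0,0,0.7],[0.2,-4,-0.5,0,0,0,0.7],[0.2,-4,-0.5,0,0,0,0.7],[0.1,-3.9,-1,0,0,0,0.7]]}}

```text
time: 9.72
position: [0.4703, -0.0635, 0.2555]
tool_rot: [3.095, 0.531, 0.008]
ft_force: [0.9, 0.4, 0.0]
grip_width: 0.7
grip_force: 0.0
```

{"op": "step_arm", "data": {"targets": [[0,-2,-3.5,0,0,0,0.7],[0,-0.3,-4,0,0,0,0.7],[0,0,-4,0,0,0,0.7],[0,0,-2,0,0,0,0.7],[0,0,0,0,0,0,0.7]]}}

```text
time: 10.13
position: [0.4657, -0.0838, 0.1148]
tool_rot: [-3.092, -0.53, 0.009]
ft_force: [0.4, 0.7, 0.2]
grip_width: 0.7
grip_force: 0.0
```

```bash
python3 - <<'E'
from h import *
from scipy.spatial.transform import Rotation as R
np.set_printoptions(precision=4,suppress=True)
s=ctrl.get_state();p=s["position"];print(p,R.from_rotvec(s["tool_rot"]).as_matrix().T[1:],(np.array([.4705,-.0868,.040])-p)*100)
E
```

```text
[ 0.4657 -0.0838  0.1148] [[ 0.3329 -0.9429 -0.0058]
 [-0.0067  0.0038 -1.    ]] [ 0.4752 -0.2975 -7.4754]
```

{"op": "step_arm", "data": {"targets": [[0.5,-0.3,-2,-0.2,-0.4,0,0.7],[0,0,-2.5,0,0,0,0.7],[0,0,-1.5,0,0,0,0.7],[0,0,-1,0,0,0,0.7],[0,0,0,0,0,0,0.7]]}}

```text
time: 10.55
position: [0.4743, -0.0874, 0.0491]
tool_rot: [3.093, 0.531, 0.011]
ft_force: [-0.5, -0.0, 0.4]
grip_width: 0.702
grip_force: 0.0
```

{"op": "step_arm", "data": {"targets": [[-0.3,0,-0.8,0,0,0,0.7],[0,0,0,0,0,0,0.4],[0,0,0,0,0,0,0.2],[0,0,0,0,0,0,0.1],[0,0,0,0,0,0,0.1]], "force": 15}}

```text
time: 10.97
position: [0.4723, -0.0879, 0.0424]
tool_rot: [3.092, 0.53, 0.015]
ft_force: [0.2, -1.0, -0.7]
grip_width: 0.482
grip_force: 0.0
```

{"op": "step_arm", "data": {"targets": [[0,0,0,0,0,0,0.1],[0,0,0,0,0,0,0.1],[0,0,0,0,0,0,0.1],[0,0,0,0,0,0,0.1],[0,0,0,0,0,0,0.1]]}}

```text
time: 11.38
position: [0.4719, -0.0878, 0.0419]
tool_rot: [3.092, 0.53, 0.014]
ft_force: [-0.5, 0.8, 1.8]
grip_width: 0.3
grip_force: 14.9
```

```bash
python3 - <<'E'
from h import *
from scipy.spatial.transform import Rotation as R
np.set_printoptions(precision=4,suppress=True)
s=ctrl.get_state();p=s["position"];print(p,R.from_rotvec(s["tool_rot"]).as_matrix().T[1:],s["grip_width"],s["grip_force"],"to stopper",(np.array([.4705,-.0868,.040])-p)*100)
im,d=ctrl.get_image("side");P=cloud("side",d);h=cv2.cvtColor(im,cv2.COLOR_RGB2HSV).astype(int)
m=((h[...,0]<5)|(h[...,0]>175))&(h[...,1]>150)&(h[...,2]>80)&(np.hypot(P[...,0]-.47,P[...,1]+.087)<.04)&(P[...,2]>.028)&(P[...,2]<.04)
print("flange",m.sum(),np.array(cv2.minEnclosingCircle(P[m][:,:2].astype(np.float32)*1000)[0]))
E
```

```text
[ 0.4719 -0.0878  0.0419] [[ 0.3329 -0.943   0.0057]
 [ 0.0095 -0.0027 -1.    ]] 0.29977443504487594 14.930086472304538 to stopper [-0.1414  0.0985 -0.1867]
flange 117 [473.8718 -85.8466]
```

{"op": "step_arm", "data": {"targets": [[0,0,2,0,0,0,0.1],[0,0,4,0,0,0,0.1],[0,0,4,0,0,0,0.1],[0,0,4,0,0,0,0.1],[0.4,1.0,4,0,0,0,0.1]]}}

```text
time: 11.85
position: [0.4744, -0.0796, 0.2231]
tool_rot: [3.092, 0.525, 0.011]
ft_force: [1.8, -0.2, -0.5]
grip_width: 0.3
grip_force: 14.9
```

{"op": "step_arm", "data": {"targets": [[1.5,3.6,0,0,0,0,0.1],[1.6,3.8,0,0,0,0,0.1],[1.6,3.8,0,0,0,0,0.1],[1.6,3.8,0,0,0,0,0.1],[1.6,3.8,0,0,0,0,0.1]]}}

```text
time: 12.27
position: [0.555, 0.1118, 0.2216]
tool_rot: [3.092, 0.528, 0.014]
ft_force: [0.5, -0.7, -0.1]
grip_width: 0.299
grip_force: 14.9
```

{"op": "step_arm", "data": {"targets": [[1.0,2.5,0,0,0,0,0.1],[0.5,1.3,0,0,0,0,0.1],[0,0,0,0,0,0,0.1],[0,0,0,0,0,0,0.1],[0,0,0,0,0,0,0.1]]}}

```text
time: 12.68
position: [0.5694, 0.1467, 0.2211]
tool_rot: [3.092, 0.528, 0.011]
ft_force: [-0.5, -0.6, -0.6]
grip_width: 0.301
grip_force: 14.9
```

```bash
cat > st.py <<'E'
from h import *
from scipy.spatial.transform import Rotation as R
np.set_printoptions(precision=4,suppress=True)
s=ctrl.get_state();p=s["position"];Rm=R.from_rotvec(s["tool_rot"]).as_matrix();R0=R.from_rotvec([3.092,.53,.014]).as_matrix()
print(p,"fix turn",R.from_matrix(R0@Rm.T).as_rotvec(degrees=True),"to mouth cm",(np.array([.570,.148,.1419])-p)*100,s["ft_force"],s["grip_width"])
im,d=ctrl.get_image("side");P=cloud("side",d);h=cv2.cvtColor(im,cv2.COLOR_RGB2HSV).astype(int);near=np.hypot(P[...,0]-.57,P[...,1]-.15)<.06
m=(h[...,0]>5)&(h[...,0]<25)&(h[...,1]>120)&(h[...,2]>60)&(P[...,2]>.118)&(P[...,2]<.135)&near
q=P[m];print("rim",len(q),(q.min(0)+q.max(0))/2 if len(q) else 0)
m=((h[...,0]<5)|(h[...,0]>175))&(h[...,1]>150)&(h[...,2]>80)&near
q=P[m];zf=p[2]-.0419+.033;k=q[abs(q[:,2]-zf)<.008]
print("stopper",len(q),q.min(0),q.max(0),"flange",len(k),np.array(cv2.minEnclosingCircle(k[:,:2].astype(np.float32)*1000)[:1]) if len(k) else 0)
E
python3 st.py
```

```text
[0.5694 0.1467 0.2211] fix turn [ 0.0538 -0.0919  0.0884] to mouth cm [ 0.0589  0.1323 -7.9208] [-0.5105 -0.5726 -0.6482] 0.3008079241922939
rim 201 [0.5703 0.1505 0.1248]
stopper 482 [0.5497 0.1231 0.1825] [0.5961 0.1731 0.2479] flange 212 [[570.9362 147.6608]]
```

{"op": "step_arm", "data": {"targets": [[0,0.2,-1.5,0,0,0,0.1],[0,0,-2,0,0,0,0.1],[0,0,-0.8,0,0,0,0.1],[0,0,0,0,0,0,0.1],[0,0,0,0,0,0,0.1]]}}

```text
time: 13.15
position: [0.5696, 0.149, 0.1787]
tool_rot: [3.092, 0.527, 0.012]
ft_force: [-0.3, 0.3, 0.4]
grip_width: 0.303
grip_force: 14.9
```

```bash
cat >> st.py <<'E'
u,v=map(int,proj("side",[.57,.15,.14]));cv2.imwrite("pics/c7.png",cv2.resize(im[v-40:v+40,u-40:u+40,::-1],(560,560),interpolation=2))
E
python3 st.py
```

```text
[0.5696 0.149  0.1787] fix turn [ 0.0178 -0.0628  0.0974] to mouth cm [ 0.0437 -0.1046 -3.6774] [-0.2857  0.2573  0.3635] 0.302806151970996
rim 123 [0.5731 0.1506 0.1248]
stopper 433 [0.5506 0.1265 0.1404] [0.6006 0.1751 0.2621] flange 190 [[571.576 150.362]]
```

View pics/c7.png

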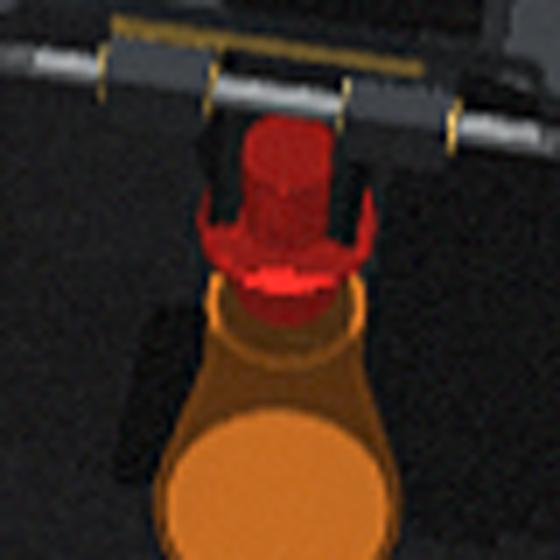

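The plug (288,300) is centred over the mouth ring (287,300) and upright. I lower it with force checks.

{"op": "step_arm", "data": {"targets": [[0,0,-0.7,0,0,0,0.1],[0,0,-0.7,0,0,0,0.1],[0,0,-0.5,0,0,0,0.1],[0,0,-0.3,0,0,0,0.1],[0,0,0,0,0,0,0.1]], "force": 10}}

```text
time: 13.62
position: [0.5691, 0.1501, 0.1556]
tool_rot: [3.092, 0.53, 0.011]
ft_force: [0.4, -0.3, -0.4]
grip_width: 0.305
grip_force: 9.9
```

{"op": "step_arm", "data": {"targets": [[0,0,-0.3,0,0,0,0.1],[0,0,-0.3,0,0,0,0.1],[0,0,-0.3,0,0,0,0.1],[0,0,-0.2,0,0,0,0.1],[0,0,0,0,0,0,0.1]]}}

```text
time: 14.03
position: [0.5693, 0.1501, 0.145]
tool_rot: [3.092, 0.53, 0.012]
ft_force: [0.4, -0.1, -1.9]
grip_width: 0.301
grip_force: 9.9
```

```bash
python3 st.py
```

```text
[0.5693 0.1501 0.145 ] fix turn [-0.0098 -0.0815  0.006 ] to mouth cm [ 0.0652 -0.2127 -0.3145] [ 0.4066 -0.1316 -1.9195] 0.3011681437604618
rim 81 [0.5808 0.153  0.1268]
stopper 347 [0.5512 0.1243 0.135 ] [0.6013 0.1766 0.2279] flange 162 [[570.5507 150.4288]]
```

Three mm remain, with no resistance so far.

{"op": "step_arm", "data": {"targets": [[0,0,-0.1,0,0,0,0.1],[0,0,-0.1,0,0,0,0.1],[0,0,-0.1,0,0,0,0.1],[0,0,-0.1,0,0,0,0.1],[0,0,0,0,0,0,0.1]]}}

```text
time: 14.5
position: [0.5697, 0.1504, 0.1418]
tool_rot: [3.092, 0.53, 0.014]
ft_force: [-0.1, 0.2, -0.2]
grip_width: 0.3
grip_force: 10.0
```

{"op": "step_arm", "data": {"targets": [[0,0,-0.1,0,0,0,0.1],[0,0,-0.1,0,0,0,0.1],[0,0,0,0,0,0,0.1],[0,0,0,0,0,0,0.1],[0,0,0,0,0,0,0.1]], "force": 5}}

```text
time: 14.92
position: [0.5702, 0.1506, 0.1407]
tool_rot: [3.092, 0.53, 0.016]
ft_force: [-1.0, -0.1, 6.0]
grip_width: 0.302
grip_force: 5.0
```

Contact at 6 N, at the expected height. I release, back off straight up and check.

{"op": "step_arm", "data": {"targets": [[0,0,0.1,0,0,0,0.4],[0,0,0,0,0,0,0.5],[0,0,0,0,0,0,0.6],[0,0,0,0,0,0,0.6],[0,0,0,0,0,0,0.6]]}}

```text
time: 15.33
position: [0.5695, 0.1501, 0.1403]
tool_rot: [3.093, 0.53, 0.012]
ft_force: [-0.8, -0.2, 0.3]
grip_width: 0.57
grip_force: 0.0
```

{"op": "step_arm", "data": {"targets": [[0,0,1,0,0,0,0.6],[0,0,3,0,0,0,0.6],[0,0,4,0,0,0,0.6],[0,0,4,0,0,0,0.6],[0,0,2,0,0,0,0.6]]}}

```text
time: 15.75
position: [0.5711, 0.1512, 0.2867]
tool_rot: [3.093, 0.53, 0.024]
ft_force: [0.3, -0.3, 0.0]
grip_width: 0.598
grip_force: 0.0
```

{"op": "step_arm", "data": {"targets": [[-1,-4,0,0,0,0,0.6],[-1,-4,0,0,0,0,0.6],[-1,-4,0,0,0,0,0.6],[-1,-4,0,0,0,0,0.6],[0,-2,0,0,0,0,0.6]]}}

```text
time: 16.17
position: [0.528, -0.0359, 0.2816]
tool_rot: [3.091, 0.519, 0.012]
ft_force: [-0.1, -0.1, -0.9]
grip_width: 0.602
grip_force: 0.0
```

```bash
python3 - <<'E'
from h import *
np.set_printoptions(precision=4,suppress=True)
a=[]
for n in("side","top"):
    im,d=ctrl.get_image(n);P=cloud(n,d);h=cv2.cvtColor(im,cv2.COLOR_RGB2HSV).astype(int)
    m=((h[...,0]<5)|(h[...,0]>175))&(h[...,1]>150)&(h[...,2]>80)&(np.hypot(P[...,0]-.57,P[...,1]-.15)<.05)&(P[...,2]>.1)
    q=P[m]
    for lo,hi in((.128,.146),(.158,.175)):
        k=q[(q[:,2]>lo)&(q[:,2]<hi)]
        if len(k)>5:print(n,len(k),"z med/max",np.median(k[:,2]),k[:,2].max(),cv2.minEnclosingCircle(k[:,:2].astype(np.float32)*1000))
    b=im[130:290,190:490,::-1] if n=="side" else im[130:290,120:420,::-1];a.append(cv2.resize(b,(540,288)))
cv2.imwrite("pics/c8.png",np.vstack(a))
E
```

```text
side 262 z med/max 0.13498227769220125 0.1457437823550455 ((570.9207153320312, 150.95204162597656), 26.638038635253906)
side 141 z med/max 0.16652771475848901 0.1698375727049999 ((570.312255859375, 150.52175903320312), 14.398407936096191)
top 296 z med/max 0.13518547753979598 0.14542427133746838 ((567.89013671875, 150.0596466064453), 26.006683349609375)
top 142 z med/max 0.1670770273656654 0.17136400342971994 ((567.0375366210938, 149.72340393066406), 13.700336456298828)
```

View pics/c8.png

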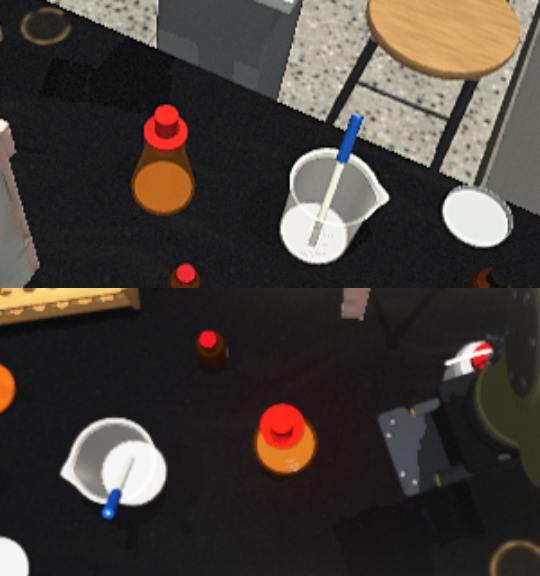

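The stopper sits flat on the flask (flange top at 0.135, knob and flange concentric), the rod leans in the beaker, and the arm is clear of everything.

{"op": "step_arm", "data": {"targets": [[0,0,0,0,0,0,0.6],[0,0,0,0,0,0,0.6],[0,0,0,0,0,0,0.6],[0,0,0,0,0,0,0.6],[0,0,0,0,0,0,0.6]]}}

```text
time: 16.68
position: [0.5298, -0.0284, 0.2807]
tool_rot: [3.092, 0.534, 0.013]
ft_force: [0.0, 0.3, -0.2]
grip_width: 0.597
grip_force: 0.0
```

```bash
python3 -c "
from bench import ctrl
print(ctrl.close_job())"
```

```text
the job is handed in; nothing more can be done
None
```

The job is handed in (no verdict was returned): the rod stands blue end up in the beaker, the flask is closed with its stopper's flange flat on the rim as measured, and the bystander bottles look undisturbed.

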